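# Start the jeweller's handpiece after the dust extractor

## Task

Get the jeweller's bench ready for grinding, pressing with the closed fingertips only: first switch on the dust extractor (the box with the round grille) by pressing the raised far end of its rocker fully down, then switch on the handpiece control unit by its rocker in the same way, then press the unit's round start button fully down for a moment and let it come up again. Keep to that order, do not press the square stop key, and do not pick up or shift any of the tools lying about.

Things in the scene. Friction and masses are not known exactly. Their poses are not given: they have to be found in the camera images.
- extractor: the dust extractor: fixed light-grey box 150 deep (own x) x 200 wide (own y) x 85 mm high, round fan grille on the left of its flat top, one rocker switch on the right. Origin at the centre of its underside; own +x points away from the robot, turned up to 0.5 rad. It may be the left or the right machine
- unit: the handpiece control unit: fixed dark green box 140 deep (own x) x 170 wide (own y) x 75 mm high; on its flat top a rocker switch at the left, at the right a round start button (farther) and a square stop key (nearer, 70 mm from the start button). Origin at the centre of its underside; own +x points away from the robot, turned up to 0.5 rad
- extractor_switch (a joint): extractor's V-shaped rocker, 28 wide x 60 mm long; hinge line at mid-length, 90 mm above the bench, at x 0, y -62 mm in the extractor's frame. About 0 = off: near half level, far half raised 0.4 rad (its end 12 mm). 0.4 = fully on: far half level, 5 mm above the box top. Yields to about 4 N on the far half, stays where left; on above 0.34
- extractor_switch_far (a point): point on top of the far half of the extractor's rocker, 20 mm from its hinge line, where to press; it moves with the rocker
- unit_switch (a joint): the control unit's rocker: same make as the extractor's, hinge line 80 mm above the bench, at x 0, y +52 mm in the unit's frame; 0 = off (far half raised), 0.4 = fully on (far half level); about 4 N, stays where it is left; counts as on above 0.34
- unit_switch_far (a point): point on top of the far half of the unit's rocker, 20 mm from its hinge line; it moves with the rocker
- start (a joint): travel of the round start button: 0 up, 0.006 m fully down; sprung, needs 5 N at the bottom and comes up again when released
- start_top (a point): centre of the start button's top: when up, 22 mm above the unit's top; button 32 mm across in a round 48 mm collar 12 mm high; pressed straight down
- stop (a joint): travel of the square stop key: 0 up, 0.004 m down; sprung, 4 N. Leave it alone
- stop_top (a point): centre of the stop key's top, 13 mm above the unit's top; key 20 x 20 mm
- handpiece: bystander: slim aluminium rotary handpiece, 135 x 26 mm, lying; origin at its underside, loose
- loupe: bystander: black eye loupe, 36 mm across, 32 mm high; origin at its underside, loose
- pliers: bystander: small pliers with dark handles, 130 mm, lying; origin at its underside, loose
- file: bystander: hand file with pale wooden handle, 215 mm, lying; origin at its underside, loose
- saw: bystander: jeweller's saw frame, 260 x 95 mm, lying flat; origin at its underside, loose
- jar: bystander: amber glass jar, 48 mm across, 60 mm high; origin at its underside, loose
- ring_clamp: bystander: pale wooden ring clamp, 100 x 26 x 22 mm, lying; origin at its underside, loose
Not all that is in view belongs to the job. What is shaped like the unit but blue is not meant.

How it is judged:
By the outcome, as a careful person would: the job done as asked, in the order asked, and still so for the second after the job is handed in, with the robot touching nothing.
It also fails if it takes over 51 s, if anything falls off the work surface, if the arm or the gripper's body presses on something with over 40 N, if the wrist force passes 120 N, or if a joint passes its speed limit or range.

## Robot

A 6-joint arm with a two-finger parallel gripper is mounted at the origin on the work surface. World frame = base frame: x ahead of the robot, y to its left, z up, the work surface at z = 0. Lengths are in m, angles in rad, forces in N, time in s.
With the tool pointing down it reaches from about 0.375 to 0.975 m from the base axis. Payload 3.8 kg.
Tool frame: the origin (TCP) lies between the finger pads; the fingertips stand 8 mm ahead of it and the grasp point (between the pads) lies 11 mm behind it (tcp_to_tips is the distance from the TCP to the fingertips, in m); z points along the fingers, y is the line along which they close (so a half turn about z gives the same grasp; the last joint's range is limited). The gripper opens to 85 mm and grips with 20 to 120 N. Pads are 22 mm wide; open, the fingers measure 114 mm over their backs; the gripper's body (76 mm by 85 mm) begins 54 mm behind the grasp point. The pads swing forward as they close: fully open they stand 13 mm farther back than shut.
Start: joints at [-0.037, 0.264, 1.604, -0, 1.274, -0.037], TCP at [0.675, -0, 0.239] pointing down, gripper open.
Joint ranges: [-2.63, 2.63], [-0.94, 2.18], [0.31, 2.57], [-1.31, 4.45], [0, 2.66], [-2.55, 2.55]. Speed limits (rad/s): [2.57, 2.57, 3.14, 3.14, 3.14, 3.14].

## Interface

Orientations are given as a rotation vector (axis times angle).
In Python, from workcell import * gives the robot as it stands.
- The arm moves only by the tool move_arm, never from a script. Its argument "series" is one flat list of numbers, 7 for each row, row after row: the finger opening in cm, from 0 to 8.54, then the shift along the tool's x, y, z in cm, then the turn, a rotation vector about the tool's x, y, z in degrees. A call has 1 to 5 rows; each row shifts and turns the commanded pose from where the row before left it, along the tool's axes as they then stand; what a row does not reach is not made up. A row lasts 1/8 s, in which the tool goes at most 62.5 mm and 10.7 degrees, less where a joint would pass 70% of its speed; a pose out of reach is approached as far as the arm can. A call is refused whole if a number of a shift passes 6.25 or a number of a turn 10.7, either way. A call with a gripper value outside its range is refused whole. The fingers move at their own pace and stop on an object; "grip_force" is the grip in N (left out, the last holds). Time passes only in rows, so rows that do not move let the fingers close. It gives the time, the measured TCP pose, the force, the opening and the grip force at its end, in the units of the state.
- read_state(): the state, without advancing time (a new reading comes with each control period).
- read_camera(name): name is "scene" or "side" or "wrist"; returns the picture (480x640x3 uint8, red, green, blue); there is no depth.
- calibration(name): a dict with "camera_matrix" (3x3 intrinsics, pixels), "rvec" (rotation vector, rad) and "tvec" (3), from world to camera coordinates, as OpenCV has them. Camera axes: x right, y down, z forward; pixel columns grow to the right and rows downward; lengths in m; the calibration is good to about 2 mm. A picture is of the moment at which its call begins: read the wrist's pose just before it. calibration takes no time and is no camera call; for the wrist camera it gives the pose at the moment of the call.
- finish_job(): hands the job in; it is judged then, once.
The state is a dict: "time": time; "q": joint angles; "joint_vel": joint speeds; "joint_torque": joint torques, N m; "tool_pos": TCP position; "tcp_rot": TCP orientation; "wrist_force": force on the tool from outside, world axes, zero at the start; "torque": the same for the moment, N m; "width": opening from 0.0 (shut) to 1.0 (fully open); "grip_force": force on a finger pad.
Only numpy, scipy, OpenCV 4.12 (cv2) and the standard library are available. Lean on these libraries where they do the work, as an engineer would, in place of code of your own. Each camera call takes 0.05 s, during which the arm holds its last target. There are 200 camera calls.

## Working session

There is one attempt and no reset: what is moved stays moved. The work goes in short steps, Python scripts to look and compute and a tool call to move; the robot and the scene stay as the last step left them, time stands still between calls to the robot, and variables do not carry over. Pictures are saved under pics/ and viewed, at most 11 in all, crops included, and the job is handed in when it is done.

Besides the shell and the picture viewer there is one more tool, called after "Emit:" by a JSON object that holds its "op" and its "data", one argument or row to a line. move_arm: Moves the arm, as the interface text tells. Its arguments: {"type":"object","properties":{"series":{"type":"array"},"grip_force":{"type":"number"}},"required":["series"]}

```bash
mkdir -p pics
python3 - <<'E'
from workcell import *
import cv2
for n in ("scene","side"):
    cv2.imwrite(f"pics/{n}0.png",read_camera(n)[:,:,::-1])
    c=calibration(n);print(n,c)
s=read_state();print(s)
E
```

```text
scene {'camera_matrix': array([[492.48840668,   0.        , 321.66234987],
       [  0.        , 492.48840668, 241.13593791],
       [  0.        ,   0.        ,   1.        ]]), 'rvec': array([ 2.06816967,  1.16895873, -0.51542142]), 'tvec': array([-0.29550887, -0.19748593,  1.67321729])}
side {'camera_matrix': array([[546.87462196,   0.        , 327.4891722 ],
       [  0.        , 546.87462196, 237.95875854],
       [  0.        ,   0.        ,   1.        ]]), 'rvec': array([ 2.40153634, -0.3594508 ,  0.1316117 ]), 'tvec': array([-0.44920216,  0.20817599,  1.07476578])}
{'time': 0.1, 'q': array([-3.69181932e-02,  2.64699491e-01,  1.60526473e+00,  5.41658606e-06,
        1.27369733e+00, -3.68815450e-02]), 'joint_vel': array([-0.00074122, -0.00084019, -0.00429768, -0.00067212, -0.00040666,
        0.00031625]), 'joint_torque': array([ 2.96398039e-04, -5.16707003e+01, -3.68589377e+01,  1.30520286e-05,
        6.22219843e-03,  5.24967299e-05]), 'tool_pos': array([6.74344132e-01, 1.18554068e-05, 2.38057162e-01]), 'tcp_rot': array([-2.22040898e+00, -2.22032407e+00,  2.20459361e-03]), 'wrist_force': array([-0.26673762,  0.28901496, -0.7553905 ]), 'torque': array([0.00826311, 0.0333109 , 0.07666813]), 'grip_force': 0.0, 'width': 0.9988800127397459}
```

View pics/scene0.png

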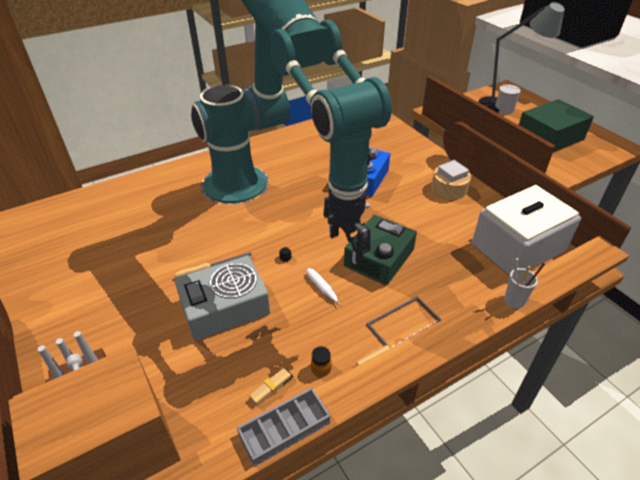

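View pics/side0.png

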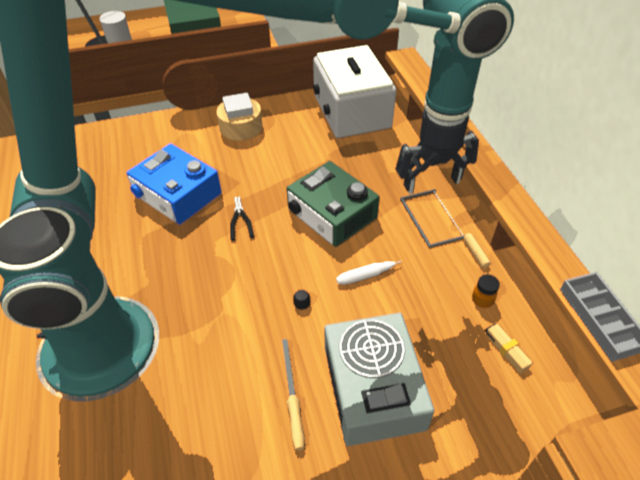

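Both machines are clear in the side view: the extractor's rocker is near (386,397). On the green unit, the rocker is near (318,178), start near (357,190) and stop near (336,207). I'll enlarge these to get accurate corners.

Run:
```python
import cv2,numpy as np
im=cv2.imread("pics/side0.png")
a=cv2.resize(im[155:255,275:395],None,fx=5,fy=5,interpolation=cv2.INTER_CUBIC)  # 600x500
b=cv2.resize(im[305:455,315:445],None,fx=4,fy=4,interpolation=cv2.INTER_CUBIC)  # 520x600
cv2.imwrite("pics/u.png",a);cv2.imwrite("pics/e.png",b)
```

```text
(no output)
```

View pics/u.png

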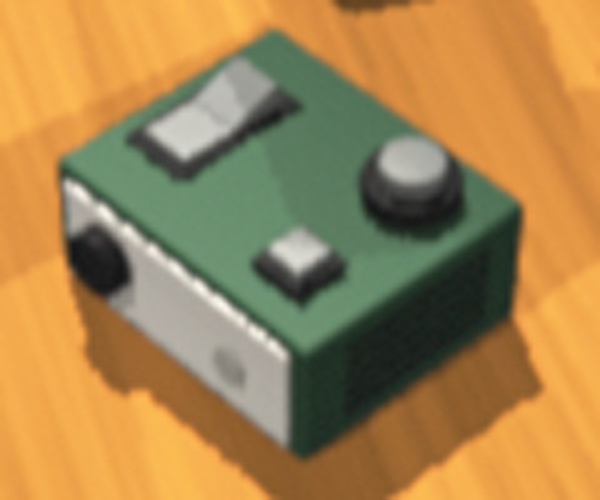

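View pics/e.png

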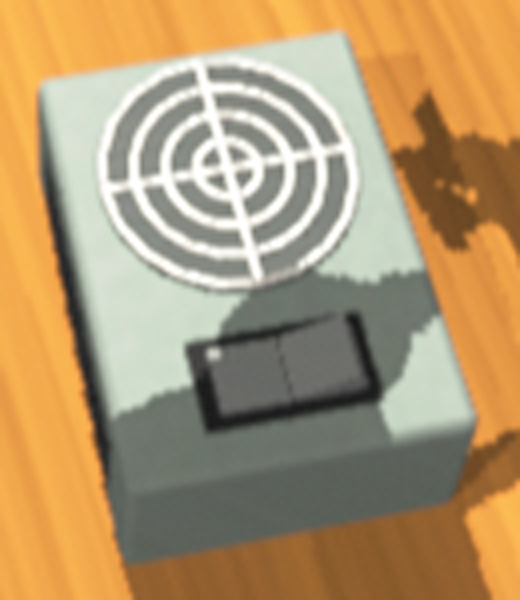

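The unit crop shows the top corners at (275,28), (62,160), (300,355) and (522,205), with start at (412,160), stop at (302,250) and the hinge at (213,120). The extractor crop shows the top corners at (345,32), (40,85), (125,492) and (475,420), with the hinge at about (287,368).

```bash
cat > h.py <<'E'
import cv2,numpy as np
from workcell import *
def ray(name,px,z):
    c=calibration(name);R=cv2.Rodrigues(c["rvec"])[0]
    o=-R.T@c["tvec"].ravel()
    u=cv2.undistortPoints(np.float64(px).reshape(-1,1,2),c["camera_matrix"],None).reshape(-1,2)
    d=np.c_[u,np.ones(len(u))]@R
    return o+d*((np.ravel(z)-o[2])/d[:,2])[:,None]
def rigid(loc,w):  # 2D fit -> yaw, t, residual mm
    l0,w0=loc.mean(0),w.mean(0);a,b=loc-l0,w-w0
    th=np.arctan2((a[:,0]*b[:,1]-a[:,1]*b[:,0]).sum(),(a*b).sum())
    R=np.array([[np.cos(th),-np.sin(th)],[np.sin(th),np.cos(th)]])
    t=w0-R@l0
    return th,R,t,(w-(loc@R.T+t))*1e3
E
python3 - <<'E'
from h import *
np.set_printoptions(precision=4,suppress=True)
def go(n,crop,f,off,z,loc,pts):
    px=(np.array(crop)+.5)/f-.5+off
    w=ray("side",px,z)[:,:2]
    th,R,t,r=rigid(np.array(loc)[:4],w[:4]); print(n,th,t);print(r)
    print("pred",np.array(pts)@R.T+t); print("seen",w[4:], "local",(w[4:]-t)@R)
go("unit",[(275,28),(62,160),(300,355),(522,205),(213,120),(412,160),(302,250)],5,(275,155),[.075]*4+[.08,.097,.088],
 [(.07,.085),(-.07,.085),(-.07,-.085),(.07,-.085)],[(0,.052),(.0184,.052)])
go("extr",[(345,32),(40,85),(125,492),(475,420),(287,368),(230,170)],4,(315,305),[.085]*4+[.09,.085],
 [(.075,.1),(-.075,.1),(-.075,-.1),(.075,-.1)],[(0,-.062),(.0184,-.062)])
E
```

```text
unit 0.4420872479913853 [0.5431 0.2023]
[[-1.3422 -2.8828]
 [ 4.3616 -2.1238]
 [-0.1184  3.3433]
 [-2.901   1.6633]]
pred [[0.5208 0.2493]
 [0.5375 0.2572]]
seen [[0.5204 0.2473]
 [0.5935 0.178 ]
 [0.532  0.147 ]] local [[-0.0013  0.0504]
 [ 0.0351 -0.0435]
 [-0.0337 -0.0453]]
extr -0.10445005017441981 [ 0.4827 -0.2445]
[[-2.2955 -3.0144]
 [ 2.5854 -4.4724]
 [ 1.1958  2.6429]
 [-1.4858  4.8439]]
pred [[ 0.4763 -0.3061]
 [ 0.4946 -0.308 ]]
seen [[ 0.4787 -0.3053]
 [ 0.4892 -0.2086]] local [[ 0.0023 -0.0609]
 [ 0.0027  0.0364]]
```

Emit:
{"op": "move_arm", "data": {
  "series": [0,-5.2,-3,0,0,0,0,0,-5.2,-3,0,0,0,0,0,-5.2,-3,0,0,0,0,0,-5.2,-3,0,0,0,0,0,-5.2,-3,0,0,0,0]
}}

```text
time: 0.72
tool_pos: [0.5236, -0.2613, 0.2388]
tcp_rot: [-2.221, -2.221, 0.0]
wrist_force: [0.4, -0.9, -0.7]
width: -0.004
grip_force: 0.0
```

Emit:
{"op": "move_arm", "data": {
  "series": [0,0,0,0,0,0,10.6,0,0,0,0,0,0,10.6,0,0,0,0,0,0,10.6,0,0,0,0,0,0,10.6,0,0,0,0,0,0,10.6]
}}

```text
time: 1.35
tool_pos: [0.5246, -0.2598, 0.2386]
tcp_rot: [-2.982, -0.987, 0.001]
wrist_force: [-1.1, -0.1, -0.1]
width: 0.001
grip_force: 0.0
```

Emit:
{"op": "move_arm", "data": {
  "series": [0,0,0,0,0,0,10.6,0,0,0,0,0,0,10.6,0,0,0,0,0,0,10.6,0,0,0,0,0,0,10.6,0,0,0,0,0,0,0]
}}

```text
time: 1.98
tool_pos: [0.5247, -0.2598, 0.2387]
tcp_rot: [-3.138, 0.145, 0.001]
wrist_force: [-0.5, -0.8, -1.0]
width: 0.0
grip_force: 0.0
```

```bash
cat > st.py <<'E'
from h import *
import sys
from scipy.spatial.transform import Rotation as Ro
s=read_state();R=Ro.from_rotvec(s["tcp_rot"]).as_matrix()
np.set_printoptions(precision=4,suppress=True)
print(s["time"],s["tool_pos"],"x axis deg",np.degrees(np.arctan2(R[1,0],R[0,0])),"z",R[:,2],"w",s["width"],s["wrist_force"],s["q"])
if len(sys.argv)>1:
    t=np.array([float(v) for v in sys.argv[1:4]])
    print("shift cm",100*R.T@(t-s["tool_pos"]))
E
python3 st.py .497 -.308 .13
python3 - <<'E'
from h import *
for n in("wrist",):
    cv2.imwrite("pics/w1.png",read_camera(n)[:,:,::-1])
E
```

```text
1.975 [ 0.5247 -0.2598  0.2387] x axis deg -5.283250343794115 z [-0.0009  0.0005 -1.    ] w 0.00014881325254298379 [-0.5327 -0.7577 -1.019 ] [-0.5023  0.0967  1.8006 -0.      1.2452  1.1607]
shift cm [-2.301   5.0587 10.8739]
```

View pics/w1.png

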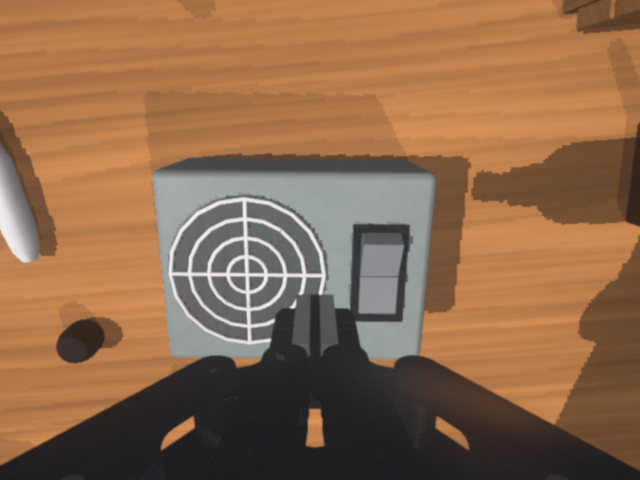

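The wrist view shows the extractor nearly aligned with the tool. Its rocker hinge is at about (380,276), the frame centre is at (380,272), and the grille centre is at (247,274).

```bash
python3 - <<'E'
from h import *
print(ray("wrist",[(380,276.5),(247,274),(154,173),(434,173),(172,357),(416,358)],[.09,.085,.085,.085,.085,.085]))
E
python3 st.py .497 -.307 .13
```

```text
[[ 0.47817665 -0.3025447   0.09      ]
 [ 0.48691362 -0.20522359  0.085     ]
 [ 0.5666874  -0.15167185  0.085     ]
 [ 0.54931055 -0.34363306  0.085     ]
 [ 0.42249234 -0.1365861   0.085     ]
 [ 0.40433026 -0.32838503  0.085     ]]
2.025 [ 0.5247 -0.2599  0.2388] x axis deg -5.199330004051153 z [-0.0007  0.0004 -1.    ] w 0.00046629463354809443 [ 0.172   0.0887 -0.3361] [-0.5023  0.0968  1.8005  0.      1.2452  1.1592]
shift cm [-2.3274  4.9508 10.8814]
```

Emit:
{"op": "move_arm", "data": {
  "series": [0,-1.1,2.4,4,0,0,0,0,-1.1,2.4,4,0,0,0,0,0,0,2.5,0,0,0,0,0,0,1.2,0,0,0,0,0,0,0,0,0,0]
}}

```text
time: 2.65
tool_pos: [0.4982, -0.3052, 0.1216]
tcp_rot: [-3.137, 0.145, 0.002]
wrist_force: [0.2, -0.5, -0.6]
width: -0.002
grip_force: 0.0
```

Emit:
{"op": "move_arm", "data": {
  "series": [0,0,0,0.6,0,0,0,0,0,0,0.5,0,0,0,0,0,0,0.4,0,0,0,0,0,0,0.4,0,0,0,0,0,0,0,0,0,0]
}}

```text
time: 3.28
tool_pos: [0.499, -0.3059, 0.1035]
tcp_rot: [3.138, -0.148, 0.001]
wrist_force: [0.5, -0.9, 1.4]
width: -0.001
grip_force: 0.8
```

```bash
python3 st.py .4985 -.3057 .098
python3 - <<'E'
from h import *
a=read_camera("wrist")[150:400,220:540,::-1];b=read_camera("side")[300:450,310:450,::-1]
cv2.imwrite("pics/x1.png",np.hstack([cv2.resize(a,(480,375)),cv2.resize(b,(315,375))]))
E
```

```text
3.275 [ 0.499  -0.3059  0.1035] x axis deg -5.386701250862689 z [ 0.0007 -0.0006 -1.    ] w -0.0011785811493413374 [ 0.4638 -0.9075  1.3724] [-0.5925  0.2161  1.9288 -0.0001  0.9958  1.0723]
shift cm [-0.0479 -0.0193  0.5509]
```

View pics/x1.png

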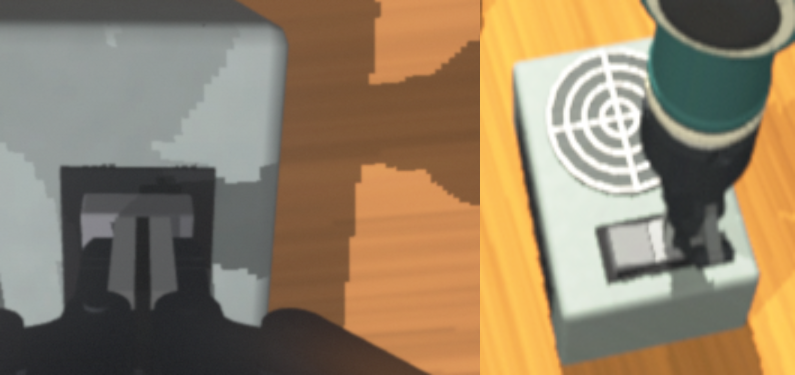

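The tip is centred on the far half, which is partly down. I'll press on.

Emit:
{"op": "move_arm", "data": {
  "series": [0,0,0,0.3,0,0,0,0,0,0,0.2,0,0,0,0,0,0,0.1,0,0,0,0,0,0,0,0,0,0]
}}

```text
time: 3.88
tool_pos: [0.4991, -0.306, 0.098]
tcp_rot: [3.138, -0.148, 0.002]
wrist_force: [1.0, -0.4, 6.6]
width: 0.004
grip_force: 3.0
```

Emit:
{"op": "move_arm", "data": {
  "series": [0,0,0,0.1,0,0,0,0,0,0,0.1,0,0,0,0,0,0,0,0,0,0]
}}

```text
time: 4.25
tool_pos: [0.4992, -0.306, 0.0979]
tcp_rot: [3.138, -0.148, 0.002]
wrist_force: [-3.1, 2.8, 15.9]
width: -0.001
grip_force: 8.1
```

Emit:
{"op": "move_arm", "data": {
  "series": [0,0,0,-3,0,0,0,0,0,0,-6,0,0,0,0,0,0,-5,0,0,0,0,0,0,0,0,0,0]
}}

```text
time: 4.75
tool_pos: [0.5004, -0.3073, 0.2402]
tcp_rot: [3.134, -0.148, 0.01]
wrist_force: [-0.0, -0.1, 0.3]
width: -0.0
grip_force: 0.0
```

```bash
python3 st.py .48 .19 .235
python3 - <<'E'
from h import *
a=read_camera("wrist")[:,:,::-1]
cv2.imwrite("pics/x2.png",a)
E
```

```text
4.75 [ 0.5004 -0.3073  0.2402] x axis deg -5.397217295389177 z [ 0.0062 -0.0048 -1.    ] w -0.00016942147630470244 [-0.0196 -0.095   0.3273] [-0.5928  0.0934  1.8015 -0.0006  1.2388  1.0724]
shift cm [ -6.7125 -49.3165   0.271 ]
```

View pics/x2.png

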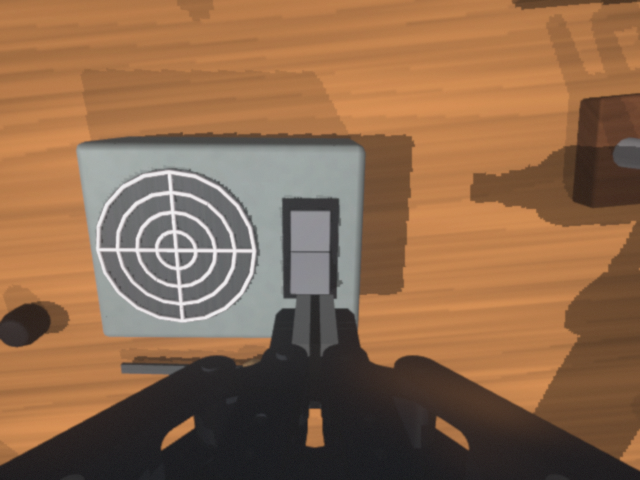

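The far half now looks level, and the tip bottomed out at exactly the expected height with 16 N, so the extractor is on. Next is the unit.

Emit:
{"op": "move_arm", "data": {
  "series": [0,-0.7,-5.5,0,0,0,0,0,-0.7,-5.5,0,0,0,0,0,-0.7,-5.5,0,0,0,0,0,-0.7,-5.5,0,0,0,0,0,-0.7,-5.5,0,0,0,0]
}}

```text
time: 5.42
tool_pos: [0.4872, -0.027, 0.2322]
tcp_rot: [-3.138, 0.149, 0.009]
wrist_force: [-0.2, -0.1, 0.0]
width: -0.001
grip_force: 0.0
```

Emit:
{"op": "move_arm", "data": {
  "series": [0,-0.8,-5.5,0,0,0,0,0,-0.8,-5.5,0,0,0,0,0,-0.8,-5.5,0,0,0,0,0,-0.8,-5.5,0,0,0,0,0,0,0,0,0,0,-10.3]
}}

```text
time: 6.05
tool_pos: [0.4759, 0.1962, 0.2321]
tcp_rot: [3.137, 0.149, -0.009]
wrist_force: [-0.2, -0.8, -0.4]
width: -0.0
grip_force: 0.0
```

Emit:
{"op": "move_arm", "data": {
  "series": [0,0,0,0,0,0,-10.3,0,0,0,0,0,0,-10.3,0,0,0,0,0,0,0,0,0,0,0,0,0,0]
}}

```text
time: 6.55
tool_pos: [0.4775, 0.1929, 0.2336]
tcp_rot: [3.065, 0.689, -0.005]
wrist_force: [0.1, -0.4, -0.3]
width: 0.003
grip_force: 0.0
```

```bash
python3 st.py .538 .257 .122
python3 - <<'E'
from h import *
a=read_camera("wrist")[:,:,::-1]
cv2.imwrite("pics/x3.png",a)
E
```

```text
6.55 [0.4775 0.1929 0.2336] x axis deg 25.32786555136854 z [-0.0029 -0.0012 -1.    ] w 0.0028951892450189733 [ 0.0578 -0.4493 -0.2809] [ 0.3357 -0.0348  1.9457 -0.0002  1.2339  1.4645]
shift cm [ 8.245  -3.2026 11.1358]
```

View pics/x3.png

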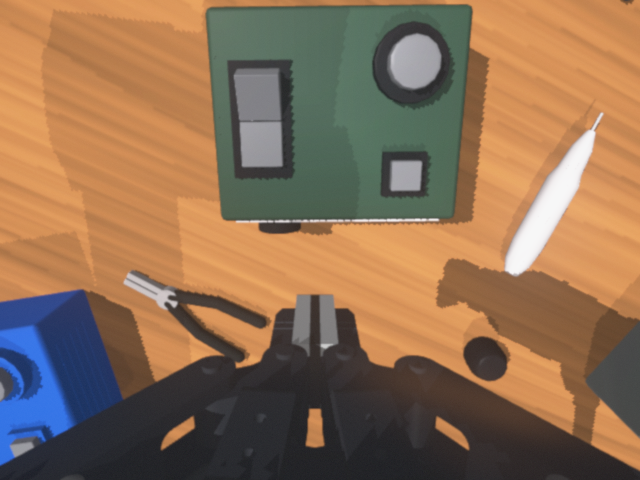

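The unit sits nearly aligned with the tool: hinge at about (261,121), start top at (414,62), stop at (405,176).

```bash
python3 - <<'E'
from h import *
w=ray("wrist",[(261,121),(414,62),(405,176),(207,9),(471,7),(222,218),(456,217)],[.08,.097,.088,.075,.075,.075,.075])
print(w); 
th=np.radians(25.1);d=np.array([np.cos(th),np.sin(th)])
print("far",w[0,:2]+.0205*d,"centre by corners",w[3:].mean(0))
E
python3 st.py .5385 .257 .122
```

```text
[[0.52238405 0.2551796  0.08      ]
 [0.59454055 0.18375167 0.097     ]
 [0.53170793 0.15301729 0.088     ]
 [0.5698466  0.31316257 0.075     ]
 [0.64189858 0.16375681 0.075     ]
 [0.44775042 0.25451438 0.075     ]
 [0.52096398 0.10199135 0.075     ]]
far [0.54094821 0.26387568] centre by corners [0.5451149  0.20835628 0.075     ]
6.6 [0.4778 0.193  0.2341] x axis deg 25.354189710913232 z [-0.0021 -0.0008 -1.    ] w -0.0011161382211926226 [ 0.1031 -0.1915 -0.4673] [ 0.3356 -0.0352  1.9451 -0.0001  1.2339  1.4639]
shift cm [ 8.2489 -3.1823 11.1921]
```

Emit:
{"op": "move_arm", "data": {
  "series": [0,2.8,-1.1,3,0,0,0,0,2.8,-1.2,3,0,0,0,0,2.9,-1.1,3,0,0,0,0,0,0,1.9,0,0,0,0,0,0,0,0,0,0]
}}

```text
time: 7.22
tool_pos: [0.5384, 0.2595, 0.1238]
tcp_rot: [3.063, 0.692, -0.009]
wrist_force: [-0.4, 0.4, -0.0]
width: 0.001
grip_force: 0.0
```

```bash
python3 st.py .5400 .2605 .11
python3 - <<'E'
from h import *
a=read_camera("wrist")[150:400,160:480,::-1];b=read_camera("side")[140:260,270:390,::-1]
cv2.imwrite("pics/x4.png",np.hstack([cv2.resize(a,(480,375)),cv2.resize(b,(315,375))]))
E
```

```text
7.225 [0.5384 0.2595 0.1238] x axis deg 25.45936808613922 z [-0.0051 -0.0024 -1.    ] w 0.0005936744156609808 [-0.416   0.3875 -0.0455] [ 0.4076  0.2198  1.8821 -0.0003  1.0453  1.5342]
shift cm [ 0.1908 -0.0204  1.3777]
```

View pics/x4.png

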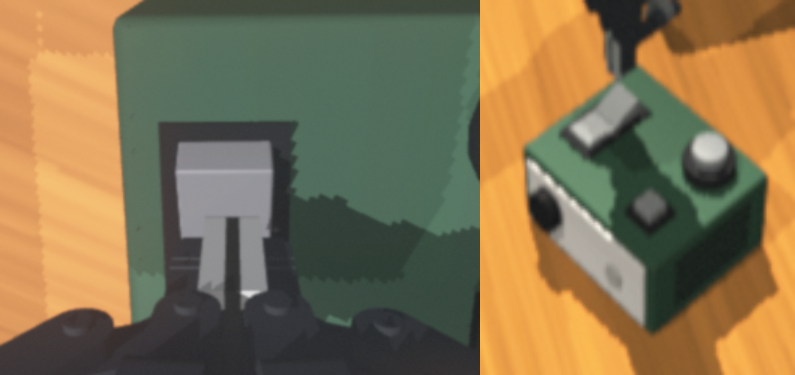

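The tip sits about 2–3 mm right of the rocker's centreline: rocker centre is column 224 and the tip is column 233 in the crop. The raised end's top edge is at (224,170). I'll check how far along the rocker the tip is.

```bash
python3 - <<'E'
from h import *
print(ray("wrist",[(224/1.5+160,170/1.5+150),(232.5/1.5+160,217/1.5+150)],[.0917,.1158]))
E
python3 st.py .538 .257 .11
```

```text
[[0.54818374 0.26785219 0.0917    ]
 [0.54583767 0.26401781 0.1158    ]]
7.325 [0.5402 0.2601 0.1267] x axis deg 25.451926516756384 z [-0.0001 -0.0002 -1.    ] w 0.0002661502010606745 [ 0.8225 -0.3495  0.8187] [ 0.4073  0.2168  1.8798 -0.0002  1.0452  1.5339]
shift cm [-0.3356  0.1846  1.6721]
```

Emit:
{"op": "move_arm", "data": {
  "series": [0,0.3,-0.2,1,0,0,0,0,0,0,1,0,0,0,0,0,0,0.7,0,0,0,0,0,0,0.5,0,0,0,0,0,0,0.4,0,0,0]
}}

```text
time: 7.95
tool_pos: [0.5436, 0.2643, 0.091]
tcp_rot: [-3.064, -0.693, -0.004]
wrist_force: [2.7, 1.5, 3.5]
width: 0.004
grip_force: 1.7
```

Emit:
{"op": "move_arm", "data": {
  "series": [0,0,0,0.2,0,0,0,0,0,0,0.1,0,0,0,0,0,0,0,0,0,0,0,0,0,0,0,0,0]
}}

```text
time: 8.45
tool_pos: [0.543, 0.264, 0.088]
tcp_rot: [-3.064, -0.693, -0.002]
wrist_force: [1.0, 1.0, 6.0]
width: -0.0
grip_force: 2.6
```

Emit:
{"op": "move_arm", "data": {
  "series": [0,0,0,0.1,0,0,0,0,0,0,0.1,0,0,0,0,0,0,0,0,0,0]
}}

```text
time: 8.82
tool_pos: [0.543, 0.2641, 0.0879]
tcp_rot: [-3.064, -0.693, -0.002]
wrist_force: [-2.9, -1.0, 15.4]
width: -0.004
grip_force: 7.7
```

Emit:
{"op": "move_arm", "data": {
  "series": [0,0,0,-1,0,0,0,0,0,0,-4,0,0,0,0,-1.5,0,-4,0,0,0,0,-1.5,0,0,0,0,0,0,0,0,0,0,0,0]
}}

```text
time: 9.45
tool_pos: [0.5132, 0.25, 0.1739]
tcp_rot: [3.064, 0.693, -0.005]
wrist_force: [-0.4, -0.5, -0.3]
width: 0.001
grip_force: 0.0
```

```bash
python3 st.py .595 .182 .12
python3 - <<'E'
from h import *
cv2.imwrite("pics/x5.png",read_camera("wrist")[:,:,::-1])
E
```

```text
9.45 [0.5132 0.25   0.1739] x axis deg 25.50022098699345 z [-0.003  -0.0013 -1.    ] w 0.0013537981622421807 [-0.3907 -0.5459 -0.2898] [0.4096 0.1208 1.8979 0.     1.1261 1.5353]
shift cm [4.4718 9.6551 5.373 ]
```

View pics/x5.png

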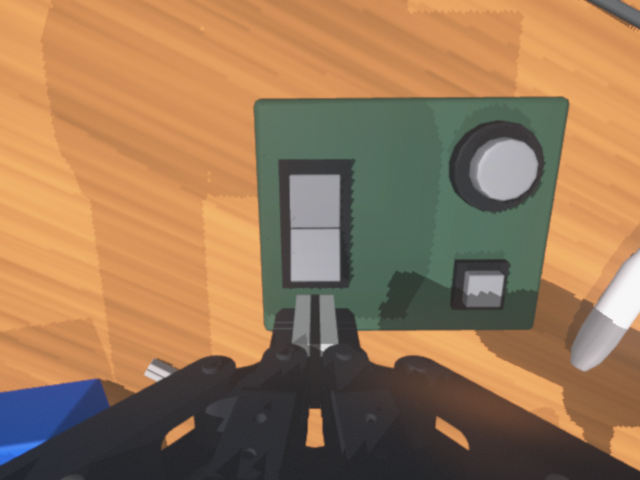

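The unit's rocker is level on its far half. The start button's top is at (505,169).

```bash
python3 - <<'E'
from h import *
w=ray("wrist",[(505,169),(315,228+0)],[.097,.08]);print(w)
E
python3 st.py .597 .186 .12
```

```text
[[0.59520948 0.18463719 0.097     ]
 [0.52204289 0.25540406 0.08      ]]
9.5 [0.5136 0.2501 0.1734] x axis deg 25.503699225428516 z [-0.0032 -0.0014 -1.    ] w -0.000321721184431136 [ 0.5186 -0.1156 -0.4879] [0.4096 0.1221 1.8975 0.     1.1256 1.5353]
shift cm [4.7877 9.3798 5.3216]
```

Emit:
{"op": "move_arm", "data": {
  "series": [0,2.3,4.7,0,0,0,0,0,2.3,4.7,0,0,0,0,0,0,0,4,0,0,0,0,0,0,1.5,0,0,0,0,0,0,0,0,0,0]
}}

```text
time: 10.12
tool_pos: [0.5948, 0.1855, 0.117]
tcp_rot: [3.064, 0.694, -0.01]
wrist_force: [0.6, 1.2, -0.1]
width: -0.001
grip_force: 0.0
```

```bash
python3 st.py .5955 .1845 .099
```

```text
10.125 [0.5948 0.1855 0.117 ] x axis deg 25.52657714039797 z [-0.0063 -0.0016 -1.    ] w -0.000713731530495192 [ 0.5674  1.2111 -0.0538] [0.2623 0.2718 1.8307 0.0001 1.0456 1.3875]
shift cm [0.0298 0.1227 1.8028]
```

Emit:
{"op": "move_arm", "data": {
  "series": [0,0,0,1,0,0,0,0,0,0,0.5,0,0,0,0,0,0,0.4,0,0,0,0,0,0,0,0,0,0]
}}

```text
time: 10.62
tool_pos: [0.5975, 0.1863, 0.102]
tcp_rot: [-3.064, -0.693, -0.001]
wrist_force: [-1.5, 0.9, 3.0]
width: -0.001
grip_force: 1.5
```

Emit:
{"op": "move_arm", "data": {
  "series": [0,0,0,0.3,0,0,0,0,0,0,0.2,0,0,0,0,0,0,0,0,0,0,0,0,0,0,0,0,0]
}}

```text
time: 11.12
tool_pos: [0.5977, 0.1863, 0.0989]
tcp_rot: [-3.064, -0.693, -0.002]
wrist_force: [-5.8, 0.4, 14.2]
width: 0.001
grip_force: 6.9
```

Emit:
{"op": "move_arm", "data": {
  "series": [0,0,0,0,0,0,0,0,0,0,-1,0,0,0,0,0,0,-4,0,0,0,0,-3,0,-5,0,0,0,0,0,0,0,0,0,0]
}}

```text
time: 11.75
tool_pos: [0.5722, 0.1728, 0.2014]
tcp_rot: [3.064, 0.693, 0.013]
wrist_force: [0.9, -0.2, 0.7]
width: -0.0
grip_force: 0.0
```

```bash
python3 st.py
python3 - <<'E'
from h import *
a=read_camera("wrist")[:,:,::-1];b=read_camera("side")[:,:,::-1]
cv2.imwrite("pics/x6.png",np.hstack([cv2.resize(a,(400,300)),cv2.resize(b[140:440,200:600],(400,300))]))
E
```

```text
11.75 [0.5722 0.1728 0.2014] x axis deg 25.48340347594804 z [ 0.0084  0.0015 -1.    ] w -2.278222024774628e-05 [ 0.9286 -0.1685  0.7453] [ 0.252   0.1405  1.8225 -0.0007  1.1701  1.3783]
```

View pics/x6.png

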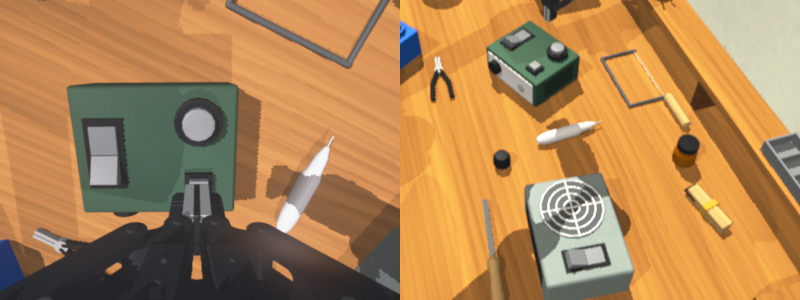

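The start button is up again, both rockers are on (near halves raised), and the loose tools haven't moved. I'm handing the job in.

```bash
python3 -c "
from workcell import *
print(finish_job())"
```

```text
the job is handed in; nothing more can be done
None
```

I switched on the extractor, then the control unit, then pressed and released the start button, in that order. The stop key and the loose tools were not touched, and the job was handed in at about 12 s of the 51 s allowed.

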